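# Press the keyed finial home in the lantern jig

### The job

Swing the jig's yellow quarter-turn shutter fully open by its black handle peg and leave it open; then take the red keyed finial from the rack, lower its shaft into the wooden hub, turn it until the key slips into the keyway, and push it down against the spring until its round plate sits flush on the hub. Finish while still gripping the finial and holding it pressed fully home, as for glue to set; do not let go, and leave everything else on the table as it is.

Things in the scene. Friction and masses are not known exactly. Their poses are not given: they have to be found in the camera images.
- jig: Fixed plywood board, 130 x 190 x 15 mm high, carrying the hub and the shutter post. Origin: underside of the board, directly below the hub's axis; z up. The shutter's pivot is 75 mm from the origin along the board's -y.
- shutter_pivot (a point): Point on the vertical hinge axis of the shutter, on top of a steel post, 73 mm above the table, 75 mm from the hub axis. Same axes as the jig board.
- shutter (a joint): Yellow flat quarter-turn lever, 18 mm wide, 74 to 80 mm above the table. 0 = closed: its 50 mm disc covers the hub, handle arm along board -y. Opens clockwise seen from above to a stop at 1.571 rad: handle arm along board -x (to the robot), disc out of the way. Light friction (about 1 N at the peg), no spring: stays where left. May start slightly open.
- handle_peg (a point): Centre of the top of the upright black round peg on the handle arm: 16 mm diameter, standing 40 mm tall above the arm (top 120 mm above the table), 85 mm from the pivot axis. It moves with the shutter; grip it from above or push it.
- hub: Fixed wooden hub, about 60 mm across, 55 mm high, on the jig board. Bore 23 mm in diameter; keyway 11 mm wide reaching 18 mm from the axis, along the hub's +x over its full height, marked by red strips at its outer end on top and side. Origin: centre of its underside, 15 mm above the table; z up the bore. Its direction differs from the board's.
- plunger (a joint): Spring-loaded brass plunger inside the hub's bore, its top 30 mm below the mouth at 0 (rest); the value grows as it is pushed down (m), about 0.015 when the finial is fully home. Pushes back with 3 N at first touch and 9 N fully home.
- hub_mouth (a point): Centre of the hub's top face, 70 mm above the table; axes as the hub's (x towards the keyway).
- finial_red: Red keyed finial, about 90 g. Origin: on the axis at the underside of its round plate (56 mm diameter, 7 mm thick). It starts upright in one of the rack's holes, plate on the rack top 62 mm above the table. Home: plate flush on the hub's top, key in the keyway; if let go there the spring lifts it about 15 mm. A white mark on the plate shows the key side (+x).
- finial_tip (a point): Tip of the red finial's shaft, 45 mm below its plate. Shaft 20 mm in diameter, its last 8 mm tapering to 10 mm at the tip. A key 8 mm wide stands out to 16 mm from the axis along the finial's +x, from the plate down to 32 mm below it. Axes as the finial's.
- finial_grip (a point): Middle of the red finial's flat upright grip, 22 mm above the plate's underside. Grip 14 mm thick along the finial's y, 36 mm wide along x, from 7 to 33 mm above the plate's underside, with a rounded crest up to 45 mm. Axes as the finial's.
- rack: Fixed plywood rack, 80 x 280 mm, 62 mm high, with three 36 mm square holes 90 mm apart along its y. Origin: centre of its underside.
- finial_blue: Blue finial of the same shape without a key, in the rack. Leave alone.
- finial_green: Green finial of the same shape without a key, in the rack. Leave alone.
- glue: Bystander: white bottle with orange cap, 48 mm diameter, 120 mm tall, origin at the centre of its base.
- jar: Bystander: small jar with blue lid, 56 mm diameter, 55 mm tall, origin at the centre of its base.
- mug: Bystander: blue mug, 76 mm across, 85 mm tall, origin at the centre of its base.
- star: Bystander: flat plywood star, about 75 mm across, 8 mm thick, origin at the centre of its underside.
- brush: Bystander: brush lying on the table to the right of the jig, about 170 mm long, origin at its underside.
Not all that is in view belongs to the job. Several things have the shape of the finial_red; the one meant has the colours described above.

How it is judged:
By the outcome, as a careful person would: the job done as asked, in the order asked, and still so for the second after the job is handed in, while the arm keeps its last pose, push and grip.
It also fails if it takes over 67 s, if anything falls off the work surface, if the arm or the gripper's body presses on something with over 40 N, if the wrist force passes 120 N, or if a joint passes its speed limit or range.

### The arm

A 6-joint arm with a two-finger parallel gripper is mounted at the origin on the work surface. World frame = base frame: x ahead of the robot, y to its left, z up, the work surface at z = 0. Lengths are in mm, angles in rad, forces in N, time in s.
With the tool pointing down it reaches from about 350 to 975 mm from the base axis. Payload 7.1 kg.
Tool frame: the origin (TCP) lies at the very end of the fingers, on their centre line; the grasp point (between the pads) lies 19 mm behind it; y points along the fingers, x is the direction in which the jaws open and shut, and the axes are right-handed (so a half turn about y gives the same grasp; the last joint's range is limited). The gripper opens to 88 mm and grips with 3 to 60 N. Pads are 20 mm wide; open, the fingers measure 115 mm over their backs; the gripper's body (75 mm by 178 mm) begins 61 mm behind the grasp point.
Start: joints at [-1.241, 0.423, 1.63, -0, 1.089, -0.019], TCP at [213.623, -587.341, 196.575] pointing down, gripper open.
Joint ranges: [-3, 3], [-0.9, 2.11], [0.09, 2.58], [-1.31, 4.45], [0.11, 2.69], [-2.54, 2.54]. Speed limits (rad/s): [2.39, 2.39, 3.01, 3.14, 3.14, 3.14].

### API

Orientations are given as a rotation vector (axis times angle).
In Python, from workcell import ctrl gives the robot as it stands. The module is installed in compiled form; this text tells all that it offers.
- The arm moves only by the tool carry_out, never from a script. Its arguments are lists of equal length, an entry for each row: "delta_pos": the shift along the tool's x, y, z in cm, a list of three; "rotation": the turn, a rotation vector about the tool's x, y, z in rad, a list of three. In form: {"delta_pos": [[dx, dy, dz], ...], "rotation": [[wx, wy, wz], ...]}. A call has 1 to 12 rows; each row is the pose to reach, as a shift and turn from the pose commanded when the call began, along the tool's axes at that moment; what a row does not reach only later rows make up. A row lasts 1/12 s, in which the tool goes at most 41.7 mm and 7.16 degrees, less where a joint would pass 70% of its speed; a pose out of reach is approached as far as the arm can. A call with a gripper value outside its range is refused whole. "hand" is the closure in counts, from 0 (fully open) to 255 (shut), set as the call begins (left out, the last holds). The fingers move at their own pace and stop on an object; the grip force is fixed at half the most. Time passes only in rows, so rows that repeat a pose let the fingers close. It gives the time, the measured TCP pose, the force and the opening at its end, in the units of the state.
- ctrl.get_obs(): the state, without advancing time (a new reading comes with each control period).
- ctrl.get_image(name): name is "scene" or "side" or "wrist"; returns the picture (480x640x3 uint8, red, green, blue); there is no depth.
- ctrl.camera_info(name): a dict with "fov_y" (degrees; the focal length in pixels is half the picture's height over the tangent of half this angle, whatever the lens; pixels are square), "cx", "cy" (the principal point, pixels), "k1" (the pictures are not rectified: a ray, as slopes to the right and down, at radius r is drawn at 1 + k1 r^2 times it, then the intrinsics apply), "R" (3x3) and "t" (3): a world point X has camera coordinates R X + t; the wrist camera has in their place "T_tool_cam" (4x4, takes a point from camera to tool coordinates, whose origin is the TCP and whose axes are the tool frame's). Camera axes: x right, y down, z forward; pixel columns grow to the right and rows downward; lengths in mm; the calibration is good to about 2 mm. A picture is of the moment at which its call begins: read the wrist's pose just before it. camera_info takes no time and is no camera call.
- ctrl.close_job(): hands the job in, once; it reports no verdict.
The state is a dict: "t": time; "qpos": joint angles; "qvel": joint speeds; "joint_torque": joint torques, N m; "ee_pos": TCP position; "orientation": TCP orientation; "ft_force": force on the tool from outside, world axes, zero at the start; "moment": the same for the moment, N m; "width": finger opening in mm.
Only numpy, scipy, OpenCV 4.12 (cv2) and the standard library are available. Lean on these libraries where they do the work, as an engineer would, in place of code of your own. Each camera call takes 0.05 s, during which the arm holds its last target.

## Working session

There is one attempt and no reset: what is moved stays moved. The work goes in short steps, Python scripts to look and compute and a tool call to move; the robot and the scene stay as the last step left them, time stands still between calls to the robot, and variables do not carry over. Pictures are saved under pics/ and viewed, and the job is handed in when it is done.

Besides the shell and the picture viewer there is one more tool, called after "Call:" as a command line: name --argument value ..., lists and objects as JSON in quotes. carry_out: Moves the arm, as the interface text tells. Its arguments: {"type":"object","properties":{"delta_pos":{"type":"array","items":{"type":"array","items":{"type":"number"}}},"rotation":{"type":"array","items":{"type":"array","items":{"type":"number"}}},"hand":{"type":"number"}},"required":["delta_pos","rotation"]}

```bash
mkdir -p pics; python3 - <<'E'
from workcell import ctrl
import cv2,json
o=ctrl.get_obs();print(o)
for n in ("scene","side","wrist"):
    print(n,ctrl.camera_info(n))
    cv2.imwrite(f"pics/{n}0.png",ctrl.get_image(n)[:,:,::-1])
E
```

```text
{'t': 0.0, 'qpos': array([-1.24098682e+00,  4.23848766e-01,  1.63068751e+00, -2.89656263e-07,
        1.08858725e+00, -1.89964286e-02]), 'qvel': array([ 0.00058514, -0.0003914 , -0.00040375,  0.00028746, -0.00079113,
       -0.00161386]), 'joint_torque': array([ 1.84527358e-03, -5.44628799e+01, -2.73662442e+01,  6.46070600e-02,
        2.27789674e-02, -1.04720611e-04]), 'ee_pos': array([ 213.44344528, -586.79103782,  195.79775449]), 'orientation': array([-1.35333929,  0.94942501, -0.94737978]), 'ft_force': array([-0.41326903,  0.2675667 , -0.90091567]), 'moment': array([-0.03289904, -0.01487665,  0.02173525]), 'width': 87.60047724537228}
scene {'fov_y': 43.10483221416401, 'cx': 330.8787341441714, 'cy': 237.8400992889694, 'k1': -0.07557991118641393, 'R': array([[-0.29539782,  0.9553378 ,  0.00835608],
       [ 0.72576676,  0.2300834 , -0.64832418],
       [-0.62129119, -0.18544898, -0.76131855]]), 't': array([ 163.97061308, -323.89358831, 1715.57754   ])}
side {'fov_y': 52.51853414198997, 'cx': 312.4198210059878, 'cy': 240.46460554388804, 'k1': -0.08549102452008998, 'R': array([[ 0.96159113, -0.27447457,  0.00249304],
       [-0.21136853, -0.74623954, -0.63122888],
       [ 0.17511668,  0.60645714, -0.7755926 ]]), 't': array([-531.51237128,  171.3630479 , 1158.23338838])}
wrist {'fov_y': 63.97797606464494, 'cx': 327.99571542043583, 'cy': 241.44707780630114, 'k1': 0.009641354478553884, 'T_tool_cam': array([[ 9.99999857e-01, -2.69335991e-04,  4.61654139e-04,
        -1.26549700e-01],
       [-5.21599758e-04, -3.03317701e-01,  9.52889343e-01,
        -1.87772161e+02],
       [-1.16619523e-04, -9.52889448e-01, -3.03317798e-01,
         8.37452200e+01],
       [ 0.00000000e+00,  0.00000000e+00,  0.00000000e+00,
         1.00000000e+00]])}
```

View pics/scene0.png

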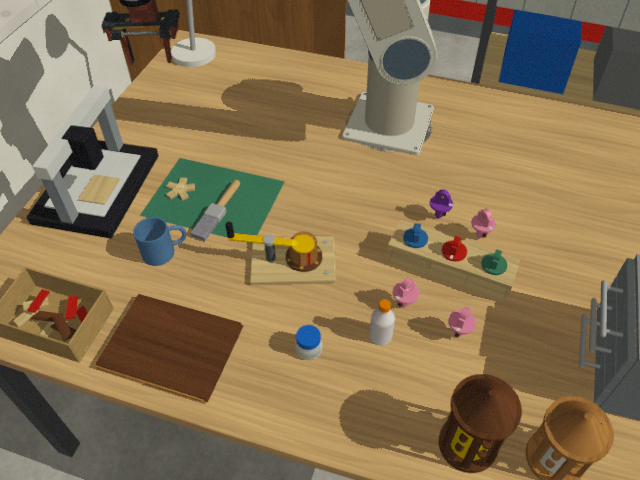

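View pics/side0.png

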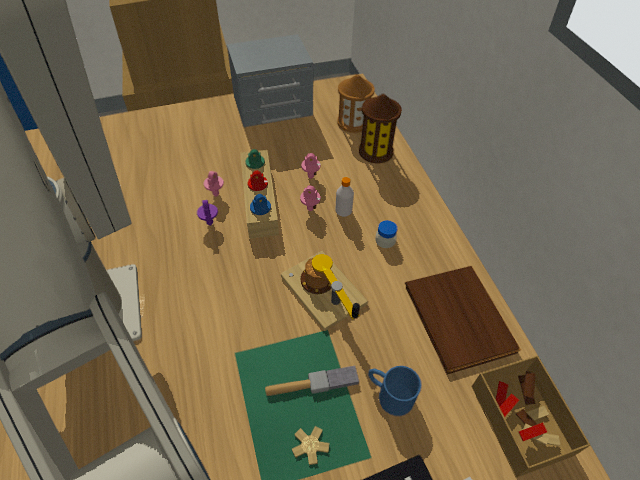

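View pics/wrist0.png

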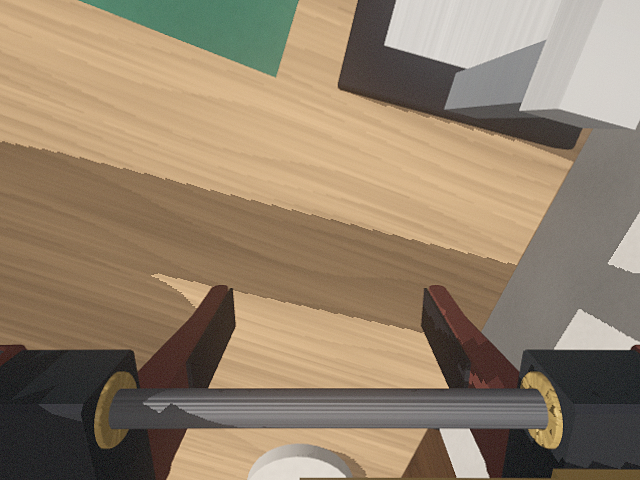

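The scene view shows the red finial in the rack's middle hole at about (455,250), and at about (258,180) in the side view. These could be mistaken for it: blue (416,236), green (495,262), purple (441,203), pinks (484,222), (405,292) and (462,322), and the red bits in the box (40,300). By colour the choice is (455,250). I'll check it in a crop.

```bash
cat > h.py <<'E'
import numpy as np,cv2
from scipy.spatial.transform import Rotation as Ro
from workcell import ctrl
def cam(n,obs=None):
    c=ctrl.camera_info(n); f=240/np.tan(np.radians(c['fov_y'])/2)
    K=np.array([[f,0,c['cx']],[0,f,c['cy']],[0,0,1]]); d=np.array([c['k1'],0,0,0.])
    if n=='wrist':
        o=obs or ctrl.get_obs(); T=c['T_tool_cam']; Rt=Ro.from_rotvec(o['orientation']).as_matrix()
        Rwc=Rt@T[:3,:3]; C=Rt@T[:3,3]+o['ee_pos']; R=Rwc.T; t=-R@C
    else: R,t=c['R'],c['t']
    return K,d,R,t
def proj(cm,P):
    K,d,R,t=cm; return cv2.projectPoints(np.atleast_2d(np.array(P,float)),cv2.Rodrigues(R)[0],t,K,d)[0][:,0]
def ray(cm,uv):
    K,d,R,t=cm; u=cv2.undistortPoints(np.array([[uv]],float),K,d)[0,0]
    v=R.T@np.array([u[0],u[1],1]); return -R.T@t, v/np.linalg.norm(v)
def plane(cm,uv,z):
    C,v=ray(cm,uv); return C+v*(z-C[2])/v[2]
def tri(rays):
    A=np.zeros((3,3));b=np.zeros(3)
    for C,v in rays:
        M=np.eye(3)-np.outer(v,v);A+=M;b+=M@C
    X=np.linalg.solve(A,b); return X,[np.linalg.norm((np.eye(3)-np.outer(v,v))@(X-C)) for C,v in rays]
E
python3 - <<'E'
import cv2
a=cv2.imread('pics/scene0.png');b=cv2.imread('pics/side0.png')
cv2.imwrite('pics/c1.png',cv2.resize(a[200:300,215:345],None,fx=6,fy=6,interpolation=2))
cv2.imwrite('pics/c2.png',cv2.resize(a[180:300,385:525],None,fx=5,fy=5,interpolation=2))
cv2.imwrite('pics/c3.png',cv2.resize(b[240:340,270:380],None,fx=6,fy=6,interpolation=2))
cv2.imwrite('pics/c4.png',cv2.resize(b[140:250,220:340],None,fx=5,fy=5,interpolation=2))
E
```

```text
(no output)
```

View pics/c1.png

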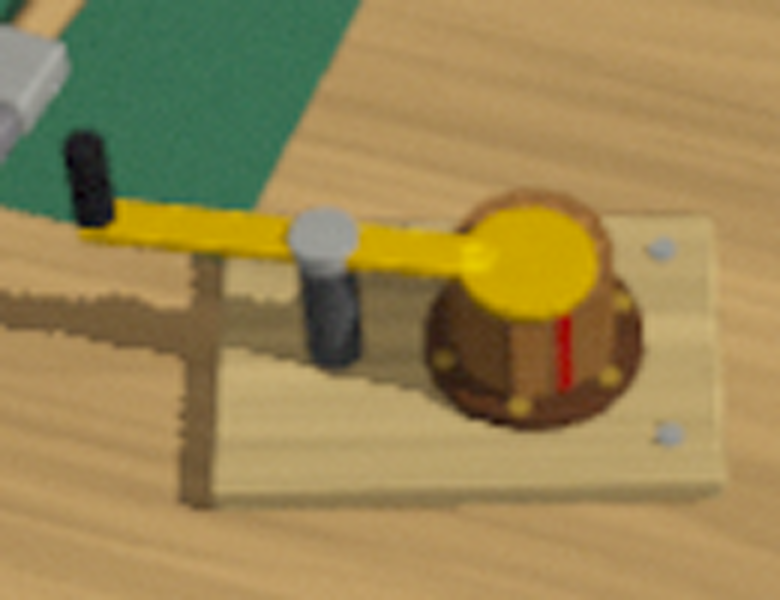

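View pics/c2.png

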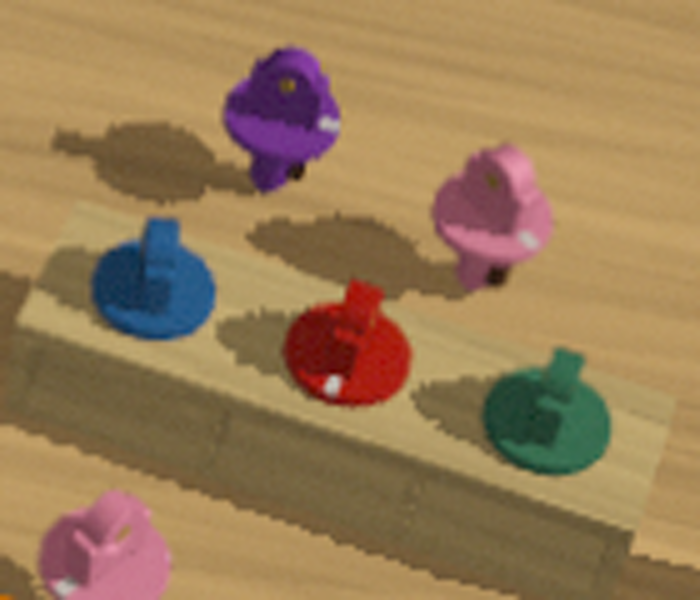

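View pics/c3.png

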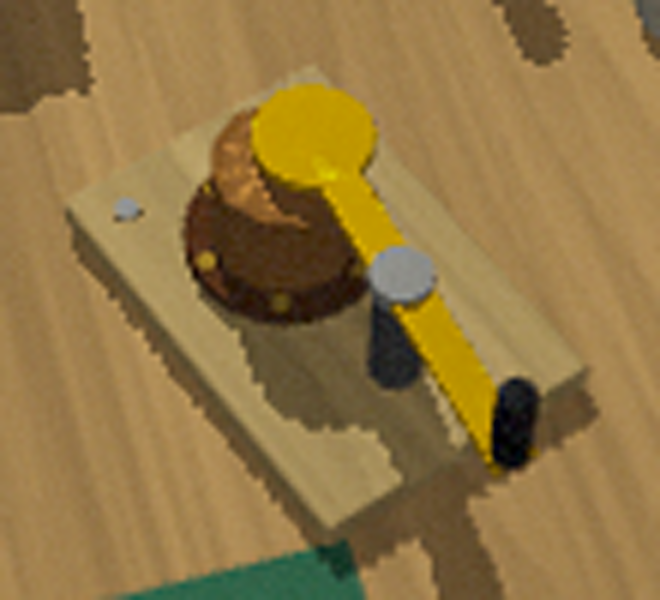

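View pics/c4.png

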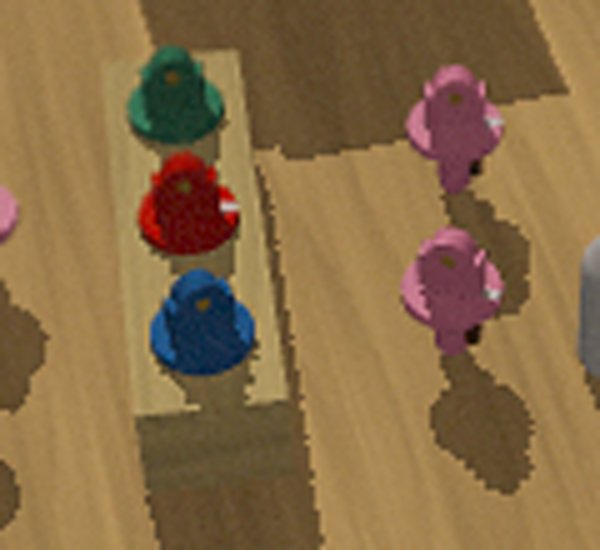

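The crops confirm it: the red finial, with a white plate mark at about (451,257), sits in the middle hole. Next I measure the key points.

```bash
python3 - <<'E'
from h import *
s=cam('scene');d=cam('side')
np.set_printoptions(precision=1,suppress=True)
pts={'peg':((229.2,222.5),(356.3,304)),'pivotcap':((269.0,237.5),(337.2,285)),'disc':((303,243.7),(322.5,262.5))}
for k,(a,b) in pts.items(): print(k,tri([ray(s,a),ray(d,b)]),plane(s,a,80),plane(d,b,80))
a=cv2.imread('pics/scene0.png');b=cv2.imread('pics/side0.png')
# board corners top z=15
sc={'c1':(215+715/6,200+215/6),'c2':(215+722/6,200+485/6),'c3':(215+215/6,200+493/6)}
for k,v in sc.items(): print('scene board',k,plane(s,v,15))
sd={'far':(270+312/6,240+68/6),'left':(270+68/6,240+210/6),'near':(270+332/6,240+527/6),'right':(270+585/6,240+372/6)}
for k,v in sd.items(): print('side board',k,plane(d,v,15))
# rack top z=62
sc={'near left':(385+17/5,180+322/5),'near right':(385+632/5,180+530/5),'far right':(385+678/5,180+395/5),'far left':(385+80/5,180+205/5)}
for k,v in sc.items(): print('scene rack',k,plane(s,v,62))
sd={'bl':(220+135/5,140+415/5),'br':(220+287/5,140+402/5),'tr':(220+238/5,140+50/5),'tl':(220+105/5,140+62/5)}
for k,v in sd.items(): print('side rack',k,plane(d,v,62))
# plates: hand centres z=69
print('plate red scene',plane(s,(385+347/5,180+353/5),69),'mark',plane(s,(385+333/5,180+384/5),69))
print('plate red side',plane(d,(220+190/5,140+207/5),69),'mark',plane(d,(220+229/5,140+207/5),69))
# hub strip: bottom/top z15..70
for z,v in ((27,(215+563/6,200+388/6)),(70,(215+563/6,200+320/6))): print('strip',z,plane(s,v,z))
E
```

```text
peg (array([ 584.5, -221.4,  125.6]), [np.float64(1.6627581115336605), np.float64(1.6627581115337153)]) [ 547.  -241.9   80. ] [ 597.9 -197.1   80. ]
pivotcap (array([ 569.2, -139.5,   87.4]), [np.float64(2.3901327253270543), np.float64(2.3901327253270277)]) [ 561.4 -140.9   80. ] [ 572.5 -136.9   80. ]
disc (array([557.4, -64.9,  80.3]), [np.float64(1.7242238807100343), np.float64(1.7242238807100037)]) [555.6 -64.   80. ] [558.5 -66.3  80. ]
scene board c1 [460.  -21.5  15. ]
scene board c2 [584.1  19.1  15. ]
scene board c3 [ 643.7 -156.9   15. ]
side board far [582.5  14.3  15. ]
side board left [463.8 -29.6  15. ]
side board near [ 526.1 -201.5   15. ]
side board right [ 643.3 -162.5   15. ]
scene rack near left [486.3 111.6  62. ]
scene rack near right [519.  387.4  62. ]
scene rack far right [439.1 398.8  62. ]
scene rack far left [409.6 122.7  62. ]
side rack bl [411.3 121.2  62. ]
side rack br [489.  108.4  62. ]
side rack tr [525.1 388.   62. ]
side rack tl [447.1 399.2  62. ]
plate red scene [465.6 254.9  69. ] mark [484.7 252.   69. ]
plate red side [469.4 257.3  69. ] mark [490.2 251.4  69. ]
strip 27 [567.7 -47.7  27. ]
strip 70 [569.7 -46.1  70. ]
```

```bash
cat >> h.py <<'E'
def goal(pos,yaw,obs=None,p=True):
    """tool pointing down, tool x at yaw (deg). delta in tool axes, cm / rad"""
    o=obs or ctrl.get_obs(); R=Ro.from_rotvec(o['orientation']).as_matrix()
    x=np.array([np.cos(np.radians(yaw)),np.sin(np.radians(yaw)),0]);y=np.array([0,0,-1.])
    G=np.c_[x,y,np.cross(x,y)]
    d=R.T@(np.array(pos)-o['ee_pos'])/10; w=Ro.from_matrix(R.T@G).as_rotvec()
    if p: print('delta cm',np.round(d,2),'rot',np.round(w,3))
    return d,w
def yaw(o=None):
    o=o or ctrl.get_obs();R=Ro.from_rotvec(o['orientation']).as_matrix();return np.degrees(np.arctan2(R[1,0],R[0,0])),R
E
python3 - <<'E'
from h import *
np.set_printoptions(precision=3,suppress=True)
o=ctrl.get_obs();print(yaw(o),np.degrees(o['qpos']))
s=cam('scene');d=cam('side')
print(plane(s,(100,170),0),plane(s,(45,165),100),plane(s,(105,95),200))
goal((584,-221,300),10);goal((584,-221,300),-170)
E
```

```text
(np.float64(-70.01249470790468), array([[ 0.342, -0.   ,  0.94 ],
       [-0.94 ,  0.001,  0.342],
       [-0.001, -1.   ,  0.   ]])) [-71.103  24.274  93.419  -0.001  62.373  -1.09 ]
[ 415.484 -680.775    0.   ] [ 525.431 -737.451  100.   ] [ 347.1   -645.781  200.   ]
delta cm [-21.74 -10.37  47.33] rot [-0.001 -1.396 -0.001]
delta cm [-21.74 -10.37  47.33] rot [ 0.001  1.745 -0.001]
```

Call:
carry_out --delta_pos '[[-4,-4,6],[-8,-6,12],[-11,-7,18],[-14,-7,24],[-17,-7,30],[-20,-7,36],[-21.5,-7,42],[-21.7,-7,46],[-21.7,-7,47.3],[-21.7,-7,47.3],[-21.7,-7,47.3],[-21.7,-7,47.3]]' --rotation '[[0,-0.12,0],[0,-0.24,0],[0,-0.36,0],[0,-0.48,0],[0,-0.6,0],[0,-0.72,0],[0,-0.84,0],[0,-0.96,0],[0,-1.08,0],[0,-1.2,0],[0,-1.3,0],[0,-1.396,0]]'

```text
t: 1.15
ee_pos: [559.5, -240.8, 265.3]
orientation: [-1.566, -0.14, 0.141]
ft_force: [-0.5, -0.9, 0.6]
width: 87.7
```

Call:
carry_out --delta_pos '[[0,0,0]]' --rotation '[[0,0,0]]' --hand 175

```text
t: 1.23
ee_pos: [563.1, -238.1, 265.4]
orientation: [-1.565, -0.146, 0.142]
ft_force: [-0.1, -0.6, 0.7]
width: 84.0
```

```bash
python3 - <<'E'
from h import *
o=ctrl.get_obs();print(o['t'],o['ee_pos'],yaw(o)[0],o['width'],o['ft_force'])
cv2.imwrite('pics/w1.png',ctrl.get_image('wrist')[:,:,::-1])
E
```

```text
1.2333 [ 563.12435815 -238.11123821  265.35085902] 10.512516027052078 84.01332761481996 [-0.10644528 -0.57834811  0.74112201]
```

View pics/w1.png

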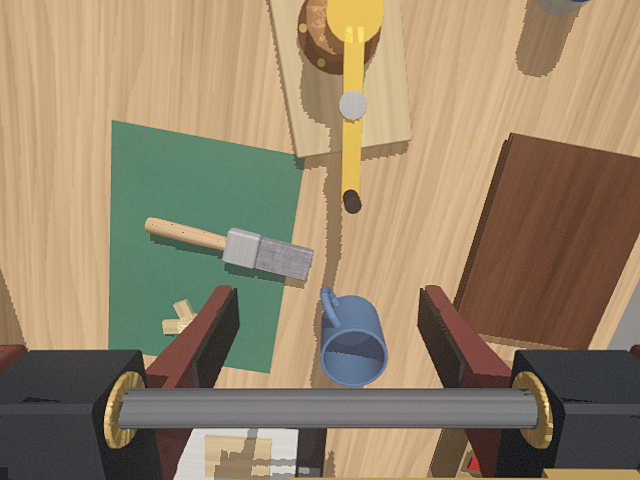

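```bash
python3 - <<'E'
from h import *
im=cv2.imread('pics/w1.png')
cv2.imwrite('pics/w1c.png',cv2.resize(im[0:220,250:450],None,fx=3.6,fy=2.7*1.0,interpolation=2))
np.set_printoptions(precision=1,suppress=True)
o=ctrl.get_obs();w=cam('wrist',o)
print('peg',plane(w,(352,204.5),120),'cap',plane(w,(352.5,105),85),'disc',plane(w,(355,14),80))
for v in ((299,158),(411,137)): print('board',plane(w,v,15))
E
```

```text
peg [ 579.2 -224.2  120. ] cap [ 565.2 -141.7   85. ] disc [553.1 -69.4  80. ]
board [ 521.  -203.9   15. ]
board [ 638.6 -159.7   15. ]
```

View pics/w1c.png

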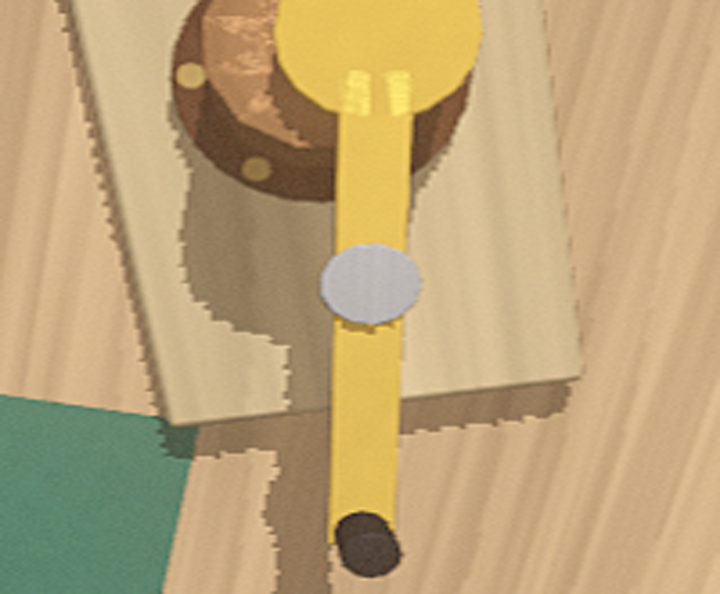

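```bash
python3 - <<'E'
from h import *
o=ctrl.get_obs();print(o['ee_pos'],yaw(o)[0]); goal((581,-223,150),10)
E
```

```text
[ 560.61786438 -239.936515    264.89834433] 10.2666497923578
delta cm [ 2.3  11.49  1.3 ] rot [-0.     0.005  0.   ]
```

Call:
carry_out --delta_pos '[[1.2,4,0.6],[2.3,8,1.3],[2.3,11.5,1.3],[2.3,11.5,1.3],[2.3,11.5,1.3],[2.3,11.5,1.3]]' --rotation '[[0,0,0],[0,0,0],[0,0,0],[0,0,0],[0,0,0],[0,0,0]]' --hand 140

```text
t: 1.78
ee_pos: [579.1, -226.9, 152.0]
orientation: [-1.567, -0.137, 0.134]
ft_force: [-0.2, -0.2, 0.3]
width: 41.4
```

```bash
python3 - <<'E'
from h import *
o=ctrl.get_obs();print(o['t'],o['ee_pos'],yaw(o)[0],o['width'],o['ft_force'])
cv2.imwrite('pics/w2.png',ctrl.get_image('wrist')[:,:,::-1])
o=ctrl.get_obs();print(o['ee_pos'])
E
```

```text
1.7833 [ 579.09781903 -226.90631868  152.01525472] 9.887786086948209 41.390634204797934 [-0.21203028 -0.24088574  0.29705536]
[ 579.76593508 -227.09877152  152.85644809]
```

View pics/w2.png

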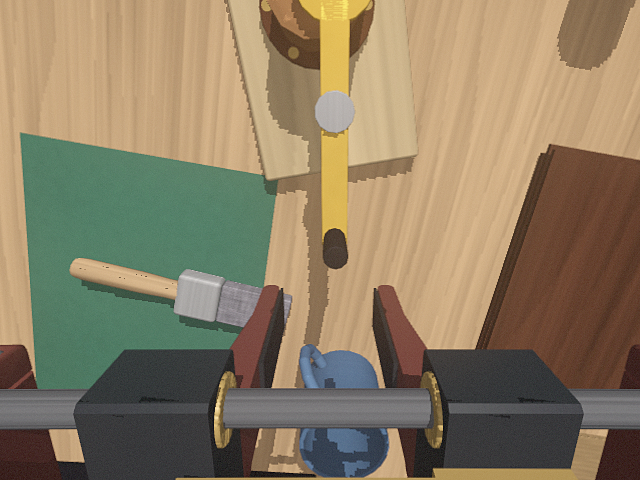

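```bash
python3 - <<'E'
from h import *
np.set_printoptions(precision=1,suppress=True)
o=ctrl.get_obs();w=cam('wrist',o)
p=plane(w,(336,256),120);q=plane(w,(335,111),85);print('peg',p,'cap',q,np.linalg.norm((p-q)[:2]),np.degrees(np.arctan2(*(p-q)[1::-1])),o['ee_pos'])
for v in ((267,181),(416,155)): print('board',plane(w,v,15))
goal((p[0],p[1],94),10)
E
```

```text
peg [ 583.9 -222.1  120. ] cap [ 569.1 -139.2   85. ] 84.27415791112153 -79.83489981996549 [ 579.8 -227.1  152.9]
board [ 523.4 -202.8   15. ]
board [ 642.5 -160.2   15. ]
delta cm [0.5 5.9 0.4] rot [ 0. -0.  0.]
```

Call:
carry_out --delta_pos '[[0.4,2,0.5],[0.4,4,0.5],[0.5,5.9,0.5],[0.5,5.9,0.5]]' --rotation '[[0,0,0],[0,0,0],[0,0,0],[0,0,0]]'

```text
t: 2.17
ee_pos: [582.0, -220.1, 90.7]
orientation: [-1.566, -0.135, 0.137]
ft_force: [-1.0, 0.2, 0.7]
width: 39.4
```

Call:
carry_out --delta_pos '[[0,0,0],[0,0,0],[0,0,0]]' --rotation '[[0,0,0],[0,0,0],[0,0,0]]' --hand 188

```text
t: 2.42
ee_pos: [584.1, -220.7, 93.6]
orientation: [-1.568, -0.139, 0.134]
ft_force: [-0.3, 0.8, 0.4]
width: 24.6
```

```bash
python3 - <<'E'
from h import *
np.set_printoptions(precision=2,suppress=True)
o=ctrl.get_obs();print(o['t'],o['ee_pos'],yaw(o)[0],o['width'],o['ft_force'])
R=yaw(o)[1];P=np.array([569.2,-139.2,94])
for k,a in enumerate(list(range(-86,-164,-7))+[-165,-168]):
    g=P+84*np.array([np.cos(np.radians(a)),np.sin(np.radians(a)),0])
    print(a,*goal(g,a+90,o,False),g)
E
```

```text
2.4167 [ 584.13 -220.71   93.58] 9.949831764939495 24.618576432979296 [-0.3   0.76  0.42]
-86 [-0.93 -0.04 -0.07] [0.  0.1 0. ] [ 575.06 -223.     94.  ]
-93 [-1.94 -0.05  0.1 ] [0.   0.23 0.  ] [ 564.8  -223.08   94.  ]
-100 [-2.93 -0.05  0.39] [0.   0.35 0.  ] [ 554.61 -221.92   94.  ]
-107 [-3.87 -0.06  0.8 ] [0.   0.47 0.  ] [ 544.64 -219.53   94.  ]
-114 [-4.75 -0.06  1.32] [0.   0.59 0.  ] [ 535.03 -215.94   94.  ]
-121 [-5.57 -0.06  1.94] [0.   0.71 0.  ] [ 525.94 -211.2    94.  ]
-128 [-6.3  -0.07  2.66] [0.   0.84 0.  ] [ 517.48 -205.39   94.  ]
-135 [-6.94 -0.07  3.46] [0.   0.96 0.  ] [ 509.8 -198.6   94. ]
-142 [-7.48 -0.07  4.34] [0.   1.08 0.  ] [ 503.01 -190.92   94.  ]
-149 [-7.9  -0.08  5.27] [-0.   1.2  0. ] [ 497.2  -182.46   94.  ]
-156 [-8.21 -0.08  6.25] [-0.    1.33  0.  ] [ 492.46 -173.37   94.  ]
-163 [-8.4  -0.08  7.26] [-0.    1.45  0.  ] [ 488.87 -163.76   94.  ]
-165 [-8.43 -0.08  7.55] [-0.    1.48  0.  ] [ 488.06 -160.94   94.  ]
-168 [-8.46 -0.08  7.99] [-0.    1.54  0.  ] [ 487.04 -156.66   94.  ]
```

Call:
carry_out --delta_pos '[[-0.93,0,-0.07],[-1.94,0,0.1],[-2.93,0,0.39],[-3.87,0,0.8],[-4.75,0,1.32],[-5.57,0,1.94],[-6.3,0,2.66],[-6.94,0,3.46],[-7.48,0,4.34],[-7.9,0,5.27],[-8.21,0,6.25],[-8.21,0,6.25]]' --rotation '[[0,0.1,0],[0,0.22,0],[0,0.34,0],[0,0.46,0],[0,0.58,0],[0,0.7,0],[0,0.82,0],[0,0.94,0],[0,1.06,0],[0,1.18,0],[0,1.3,0],[0,1.32,0]]'

```text
t: 3.42
ee_pos: [491.1, -172.0, 92.6]
orientation: [-1.379, 0.893, -0.895]
ft_force: [0.2, 0.1, 0.4]
width: 22.7
```

```bash
python3 - <<'E'
from h import *
np.set_printoptions(precision=2,suppress=True)
o=ctrl.get_obs();print(o['t'],o['ee_pos'],yaw(o)[0],o['width'],o['ft_force'],o['moment'])
P=np.array([569.2,-139.2,94])
for k,a in enumerate([-156,-159,-162,-165,-168,-171]):
    g=P+84*np.array([np.cos(np.radians(a)),np.sin(np.radians(a)),0])
    print(a,*goal(g,a+90,o,False),g)
cv2.imwrite('pics/w3.png',ctrl.get_image('wrist')[:,:,::-1])
cv2.imwrite('pics/s3.png',cv2.resize(ctrl.get_image('scene')[180:320,200:360,::-1],None,fx=4,fy=4))
E
```

```text
3.4167 [ 491.1  -172.02   92.64] -65.90472101188703 22.724462194061044 [0.19 0.1  0.4 ] [-0.07 -0.01  0.01]
-156 [ 0.18 -0.14  0.07] [-0.  0.  0.] [ 492.46 -173.37   94.  ]
-159 [-0.26 -0.14  0.08] [-0.    0.05  0.  ] [ 490.78 -169.3    94.  ]
-162 [-0.7  -0.14  0.12] [-0.    0.11  0.  ] [ 489.31 -165.16   94.  ]
-165 [-1.13 -0.14  0.18] [-0.    0.16  0.  ] [ 488.06 -160.94   94.  ]
-168 [-1.57 -0.14  0.26] [-0.    0.21  0.  ] [ 487.04 -156.66   94.  ]
-171 [-1.99 -0.14  0.36] [-0.    0.26  0.  ] [ 486.23 -152.34   94.  ]
```

View pics/w3.png

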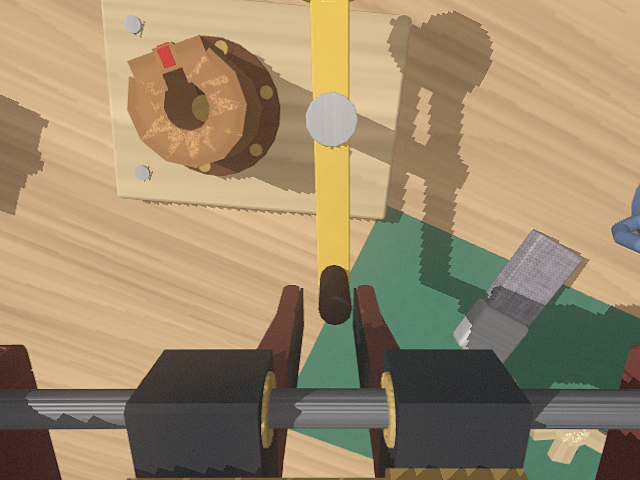

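View pics/s3.png

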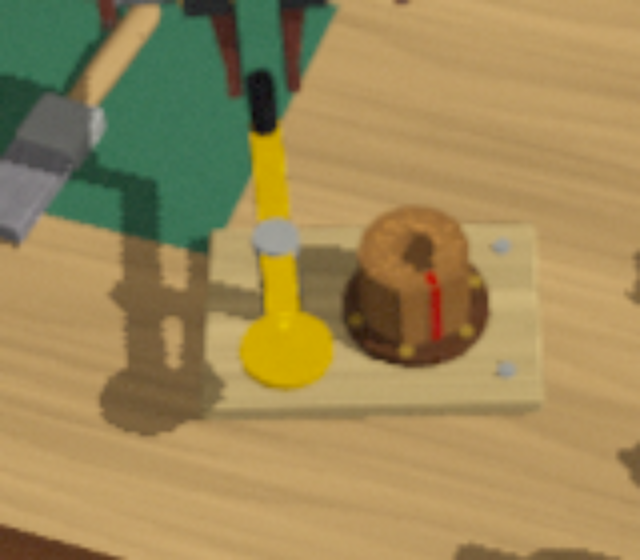

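Call:
carry_out --delta_pos '[[-0.26,0,0.08],[-0.7,0,0.12],[-0.9,0,0.15],[-1.13,0,0.18],[-1.13,0,0.18]]' --rotation '[[0,0.05,0],[0,0.09,0],[0,0.09,0],[0,0.09,0],[0,0.09,0]]'

```text
t: 3.93
ee_pos: [489.1, -162.7, 91.8]
orientation: [-1.351, 0.954, -0.959]
ft_force: [-0.0, -5.8, -0.0]
width: 23.1
```

Call:
carry_out --delta_pos '[[-0.2,0,0],[-0.2,0,0]]' --rotation '[[0,0,0],[0,0,0]]'

```text
t: 4.1
ee_pos: [489.0, -162.2, 91.9]
orientation: [-1.352, 0.952, -0.96]
ft_force: [0.1, -11.8, -2.2]
width: 23.0
```

Call:
carry_out --delta_pos '[[-0.2,0,0],[-0.2,0,0]]' --rotation '[[0,0,0],[0,0,0]]'

```text
t: 4.27
ee_pos: [489.0, -161.7, 92.0]
orientation: [-1.354, 0.95, -0.962]
ft_force: [0.5, -19.6, -3.4]
width: 23.2
```

Call:
carry_out --delta_pos '[[0.4,0,0],[0.75,0,0],[0.75,0,0]]' --rotation '[[0,0,0],[0,0,0],[0,0,0]]'

```text
t: 4.52
ee_pos: [489.6, -165.3, 91.4]
orientation: [-1.349, 0.958, -0.958]
ft_force: [-0.1, -0.3, -0.4]
width: 23.3
```

Call:
carry_out --delta_pos '[[0,0,0],[0,-3,0],[0,-6,0],[0,-9,0],[0,-11,0],[0,-11,0],[0,-11,0]]' --rotation '[[0,0,0],[0,0,0],[0,0,0],[0,0,0],[0,0,0],[0,0,0],[0,0,0]]' --hand 150

```text
t: 5.1
ee_pos: [489.8, -164.7, 202.1]
orientation: [-1.349, 0.957, -0.96]
ft_force: [-0.9, -0.0, -1.1]
width: 35.9
```

```bash
python3 - <<'E'
from h import *
np.set_printoptions(precision=2,suppress=True)
o=ctrl.get_obs();print(o['t'],o['ee_pos'],yaw(o)[0],o['width'],o['ft_force'])
cv2.imwrite('pics/w4.png',ctrl.get_image('wrist')[:,:,::-1])
print(ctrl.get_obs()['ee_pos'])
goal((500,-65,203),-48)
E
```

```text
5.1 [ 489.77 -164.67  202.09] -70.76430915675101 35.93302375926912 [-0.86 -0.05 -1.09]
[ 488.87 -164.44  200.85]
delta cm [-9.02 -0.21  4.33] rot [ 0.  -0.4 -0. ]
```

View pics/w4.png

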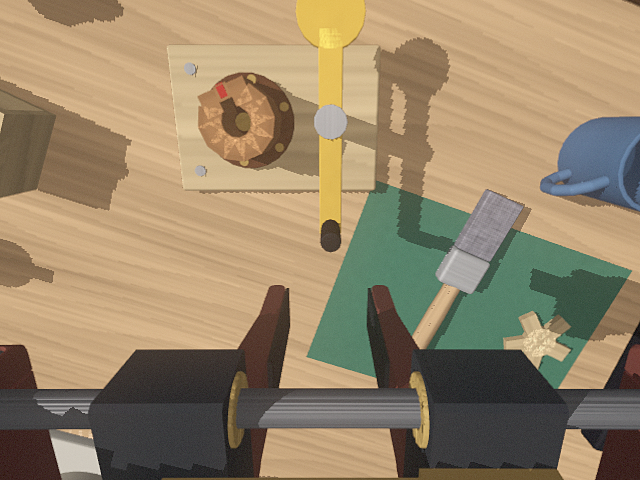

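```bash
python3 - <<'E'
from h import *
goal((462,-54,203),-100)
E
```

```text
delta cm [-11.31  -0.21   1.1 ] rot [ 0.    0.51 -0.  ]
```

Call:
carry_out --delta_pos '[[-3,0,0.3],[-6,0,0.6],[-9,0,0.9],[-11.3,0,1.1],[-11.3,0,1.1],[-11.3,0,1.1],[-11.3,0,1.1],[-11.3,0,1.1]]' --rotation '[[0,0.11,0],[0,0.22,0],[0,0.33,0],[0,0.44,0],[0,0.51,0],[0,0.51,0],[0,0.51,0],[0,0.51,0]]' --hand 100

```text
t: 5.82
ee_pos: [462.2, -54.8, 200.4]
orientation: [-1.123, 1.337, -1.335]
ft_force: [-0.5, -0.1, -0.1]
width: 53.1
```

```bash
python3 - <<'E'
from h import *
np.set_printoptions(precision=2,suppress=True)
o=ctrl.get_obs();print(o['t'],o['ee_pos'],yaw(o)[0],o['width'],o['ft_force'])
im=ctrl.get_image('wrist')[:,:,::-1]
cv2.imwrite('pics/w5.png',im)
print(ctrl.get_obs()['ee_pos'])
p=proj(cam('wrist',o),(545,-68,70))[0].astype(int);print(p)
x0,y0=max(p[0]-80,0),max(p[1]-60,0)
cv2.imwrite('pics/w5c.png',cv2.resize(im[y0:y0+120,x0:x0+160],None,fx=5,fy=5,interpolation=2));print(x0,y0)
E
```

```text
5.8167 [462.18 -54.76 200.4 ] -99.92309687846422 53.14516330495869 [-0.5  -0.06 -0.09]
[462.33 -54.92 200.59]
[326 118]
246 58
```

View pics/w5c.png

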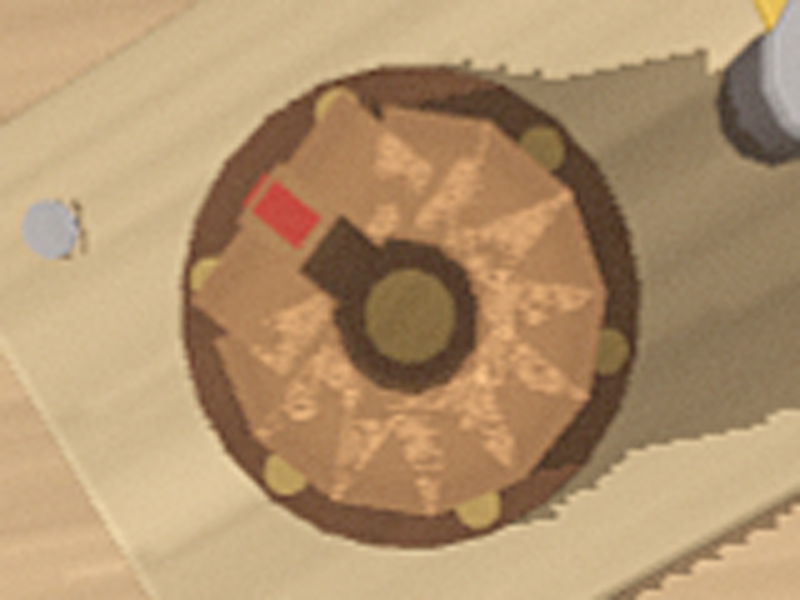

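```bash
python3 - <<'E'
from h import *
np.set_printoptions(precision=2,suppress=True)
o=ctrl.get_obs();w=cam('wrist',o)
f=lambda u,v:plane(w,(246+u/5,58+v/5),70)
b=f(406.5,315.5);print('bore',b)
for n,p in(('key',f(321.5,241.5)),('strip',f(285,213)),('keyR corner',f(342,215)),('L',f(301,268))):
    d=p-b;print(n,p,np.linalg.norm(d),np.degrees(np.arctan2(d[1],d[0])))
print('pivot cap',plane(cam('wrist',o),(0,0),85))
goal((380,265,203),-97)
E
```

```text
bore [543.22 -68.68  70.  ]
key [556.35 -57.52  70.  ] 17.237626502617832 40.34721632577479
strip [561.43 -52.72  70.  ] 24.22441851892339 41.23405395634419
keyR corner [559.62 -61.39  70.  ] 17.946917407479763 23.975250890059723
L [553.07 -53.62  70.  ] 17.99364353923664 56.81232220748158
pivot cap [659.11 138.01  85.  ]
delta cm [-30.08  -0.22 -13.65] rot [ 0.   -0.05  0.  ]
```

Call:
carry_out --delta_pos '[[-4,0,-0.5],[-8,0,-1.5],[-12,0,-3],[-16,0,-4.5],[-20,0,-6],[-24,0,-8],[-28,0,-9.5],[-30.5,0,-10],[-30.5,0,-10],[-30.5,0,-10],[-30.5,0,-10],[-30.5,0,-10]]' --rotation '[[0,0,0],[0,0,0],[0,0,0],[0,-0.02,0],[0,-0.04,0],[0,-0.05,0],[0,-0.05,0],[0,-0.05,0],[0,-0.05,0],[0,-0.05,0],[0,-0.05,0],[0,-0.05,0]]' --hand 110

```text
t: 6.87
ee_pos: [417.4, 261.9, 201.0]
orientation: [-1.148, 1.302, -1.302]
ft_force: [0.1, -0.2, -0.6]
width: 49.8
```

```bash
python3 - <<'E'
from h import *
np.set_printoptions(precision=2,suppress=True)
o=ctrl.get_obs();print(o['t'],o['ee_pos'],yaw(o)[0],o['width'],o['ft_force'],o['qpos'])
im=ctrl.get_image('wrist')[:,:,::-1]
cv2.imwrite('pics/w6.png',im)
print(ctrl.get_obs()['ee_pos'])
p=proj(cam('wrist',o),(467,256,69))[0].astype(int);print(p)
x0,y0=max(p[0]-80,0),max(p[1]-60,0)
cv2.imwrite('pics/w6c.png',cv2.resize(im[y0:y0+120,x0:x0+160],None,fx=5,fy=5,interpolation=2));print(x0,y0)
E
```

```text
6.8667 [417.37 261.85 200.99] -97.23742996361534 49.81033891869619 [ 0.06 -0.18 -0.6 ] [ 0.54  0.22  1.91 -0.    1.01  2.23]
[417.48 261.77 201.1 ]
[327 162]
247 102
```

View pics/w6.png

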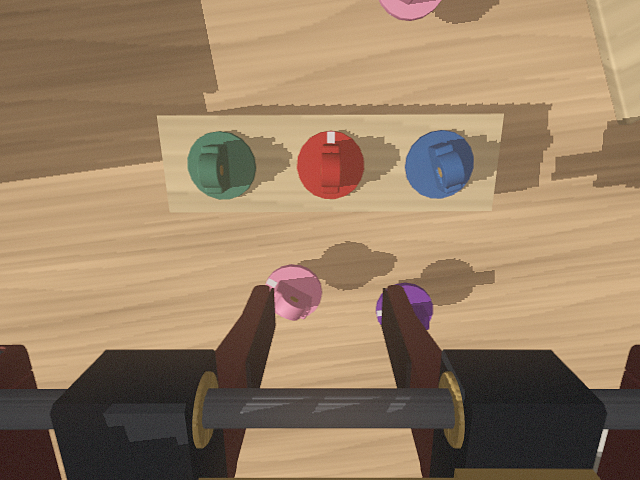

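View pics/w6c.png

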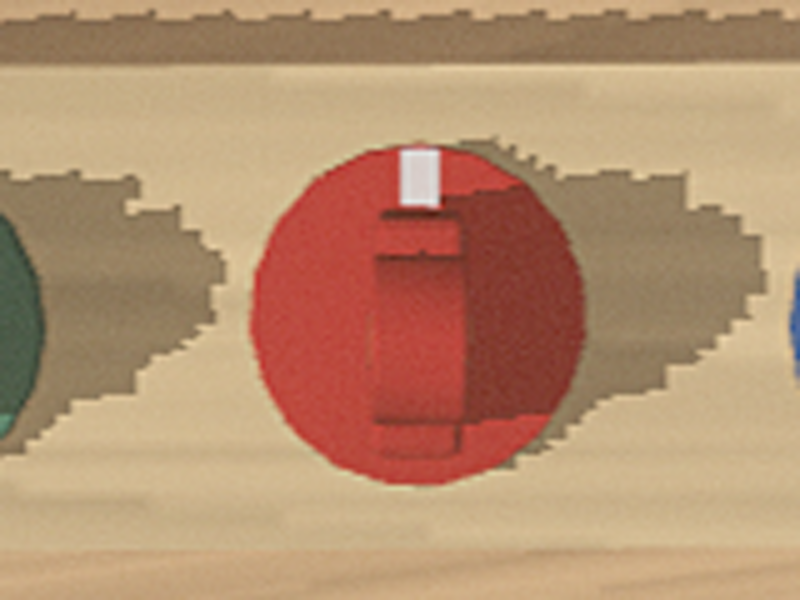

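```bash
python3 - <<'E'
from h import *
np.set_printoptions(precision=2,suppress=True)
o=ctrl.get_obs();w=cam('wrist',o)
f=lambda u,v,z=69:plane(w,(247+u/5,102+v/5),z)
c=f(418,315);print('plate',c,'mark',f(419,178),'sides',f(250,315),f(586,315),'crest',f(421,338,107))
print(plane(w,(293,290),70),plane(w,(405,310),70))
a=np.degrees(np.arctan2(*(f(419,178)-c)[1::-1]));print(a)
print('rack edge',plane(w,(157,116),62),plane(w,(503,114),62))
goal((c[0],c[1],100),-97.2);goal((c[0],c[1],71.5),-97.2)
E
```

```text
plate [464.6  253.45  69.  ] mark [486.13 250.58  69.  ] sides [468.1  280.81  69.  ] [461.1  226.08  69.  ] crest [465.55 253.19 107.  ]
[358.03 301.21  70.  ] [324.94 201.8   70.  ]
-7.582937591008729
rack edge [520.09 387.44  62.  ] [486.27 110.68  62.  ]
delta cm [ 0.22 10.11  4.78] rot [ 0. -0.  0.]
delta cm [ 0.22 12.96  4.78] rot [ 0. -0.  0.]
```

Call:
carry_out --delta_pos '[[0.1,2,2.5],[0.2,4,4.8],[0.2,6,4.8],[0.2,8,4.8],[0.2,10,4.8],[0.2,11.5,4.8],[0.2,11.5,4.8],[0.2,11.5,4.8]]' --rotation '[[0,0,0],[0,0,0],[0,0,0],[0,0,0],[0,0,0],[0,0,0],[0,0,0],[0,0,0]]'

```text
t: 7.58
ee_pos: [464.4, 253.9, 85.9]
orientation: [-1.149, 1.303, -1.302]
ft_force: [0.6, 0.4, 1.0]
width: 49.9
```

```bash
python3 - <<'E'
from h import *
o=ctrl.get_obs();print(o['t'],o['ee_pos'],yaw(o)[0],o['width'],o['ft_force'])
cv2.imwrite('pics/w7.png',ctrl.get_image('wrist')[:,:,::-1])
goal((465,253.4,71.5),-97.3)
E
```

```text
7.5833 [464.41633039 253.94454522  85.89556898] -97.26406682069916 49.94680017487891 [0.62383863 0.39571052 0.96790211]
delta cm [0.11 1.53 0.  ] rot [-0.     0.001 -0.   ]
```

View pics/w7.png

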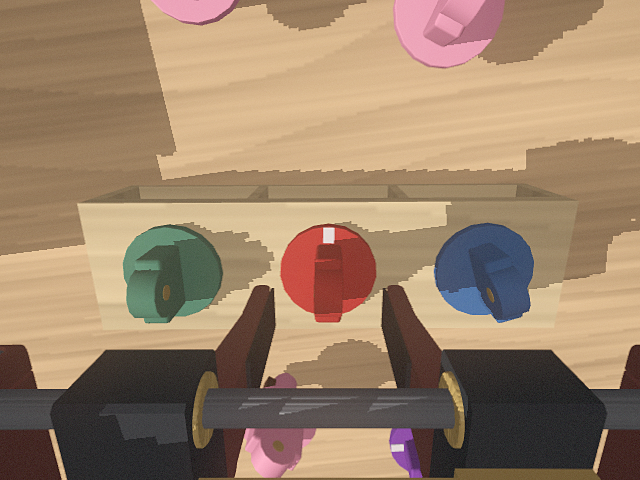

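Call:
carry_out --delta_pos '[[0.1,0.7,0],[0.1,1.4,0],[0.1,1.4,0],[0.1,1.4,0]]' --rotation '[[0,0,0],[0,0,0],[0,0,0],[0,0,0]]'

```text
t: 7.97
ee_pos: [464.3, 254.2, 72.2]
orientation: [-1.148, 1.301, -1.301]
ft_force: [-0.0, -0.2, -0.0]
width: 50.0
```

Call:
carry_out --delta_pos '[[0,0,0],[0,0,0],[0,0,0],[0,0,0],[0,0,0],[0,0,0],[0,0,0],[0,0,0]]' --rotation '[[0,0,0],[0,0,0],[0,0,0],[0,0,0],[0,0,0],[0,0,0],[0,0,0],[0,0,0]]' --hand 255

```text
t: 8.63
ee_pos: [464.5, 254.2, 72.3]
orientation: [-1.147, 1.301, -1.301]
ft_force: [0.5, -1.8, 0.8]
width: 13.9
```

Call:
carry_out --delta_pos '[[0,-2,0],[0,-5,0],[0,-8,0],[0,-11,0],[0,-11.5,0],[0,-11.5,0],[0,-11.5,0]]' --rotation '[[0,0,0],[0,0,0],[0,0,0],[0,0,0],[0,0,0],[0,0,0],[0,0,0]]'

```text
t: 9.22
ee_pos: [463.9, 254.0, 186.5]
orientation: [-1.148, 1.301, -1.301]
ft_force: [0.2, 0.1, -2.2]
width: 13.6
```

```bash
python3 - <<'E'
from h import *
o=ctrl.get_obs();print(o['t'],o['ee_pos'],yaw(o)[0],o['width'],o['ft_force'],o['moment'])
cv2.imwrite('pics/w8.png',ctrl.get_image('wrist')[:,:,::-1])
b=ctrl.get_image('side')[:,:,::-1]
cv2.imwrite('pics/d8.png',cv2.resize(b[60:240,180:380],None,fx=3,fy=3))
goal((543.2,-68.7,187),-49.3)
E
```

```text
9.2167 [463.92757504 253.99296626 186.52132307] -97.17229599092268 13.632580834337462 [ 0.21991586  0.06355441 -2.22286348] [ 0.04095058  0.01609304 -0.04746882]
delta cm [30.98 -0.13 11.96] rot [ 0.003 -0.836  0.001]
```

View pics/w8.png

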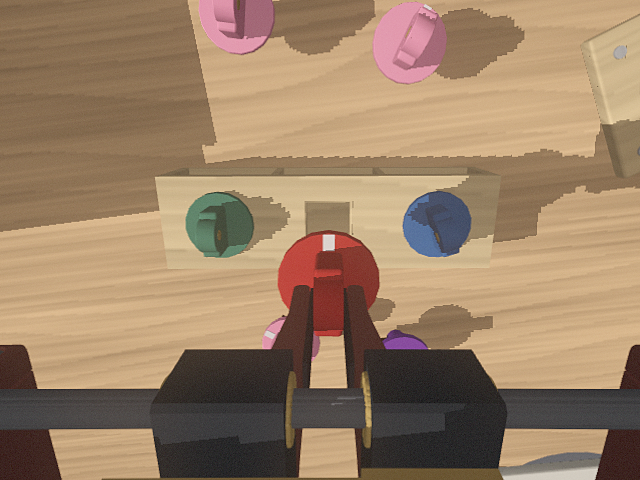

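View pics/d8.png

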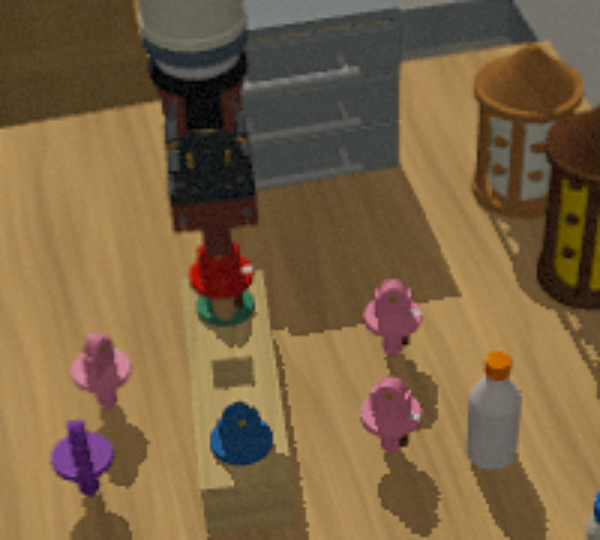

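```bash
python3 - <<'E'
from h import *
np.set_printoptions(precision=2,suppress=True)
o=ctrl.get_obs();w=cam('wrist',o);R=yaw(o)[1]
z=o['ee_pos'][2]-3.3
for uv in ((328.5,231.5),(278,280),(379,280),(328.5,235.5),(328.5,250)):
    print(uv,R.T@(plane(w,uv,z)-o['ee_pos']))
E
```

```text
(328.5, 231.5) [ 0.22  3.22 28.34]
(278, 280) [-26.98   3.25   1.16]
(379, 280) [27.45  3.35  1.08]
(328.5, 235.5) [ 0.22  3.23 26.18]
(328.5, 250) [ 0.22  3.25 18.22]
```

Call:
carry_out --delta_pos '[[3.5,0,1.2],[7,0,2.5],[10.5,0,4],[14,0,5.4],[17.5,0,6.8],[21,0,8],[24.5,0,9.5],[28,0,10.8],[31,0,12],[31,0,12],[31,0,12],[31,0,12]]' --rotation '[[0,-0.1,0],[0,-0.2,0],[0,-0.3,0],[0,-0.4,0],[0,-0.5,0],[0,-0.6,0],[0,-0.7,0],[0,-0.8,0],[0,-0.836,0],[0,-0.836,0],[0,-0.836,0],[0,-0.836,0]]'

```text
t: 10.32
ee_pos: [543.7, -67.9, 185.7]
orientation: [-1.465, 0.675, -0.67]
ft_force: [0.4, 0.0, -2.0]
width: 13.6
```

```bash
python3 - <<'E'
from h import *
np.set_printoptions(precision=2,suppress=True)
o=ctrl.get_obs();print(o['t'],o['ee_pos'],yaw(o)[0],o['width'],o['ft_force'],o['moment'])
cv2.imwrite('pics/w9.png',ctrl.get_image('wrist')[:,:,::-1])
R=yaw(o)[1]
goal(np.array([543.2,-68.7,130])-R@np.array([.2,0,.4]),-49.3)
E
```

```text
10.3167 [543.69 -67.87 185.74] -49.35354048367194 13.574628783456557 [ 0.4   0.02 -1.96] [ 0.01  0.01 -0.03]
delta cm [ 0.05  5.61 -0.17] rot [ 0.  0. -0.]
```

View pics/w9.png

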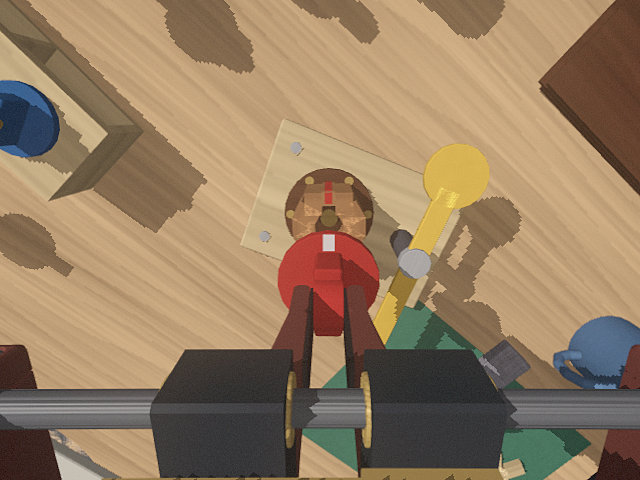

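Call:
carry_out --delta_pos '[[0.05,2,-0.1],[0.05,4,-0.15],[0.05,5.5,-0.15],[0.05,5.5,-0.15],[0.05,5.5,-0.15]]' --rotation '[[0,0,0],[0,0,0],[0,0,0],[0,0,0],[0,0,0]]'

```text
t: 10.78
ee_pos: [543.1, -68.3, 131.6]
orientation: [-1.465, 0.672, -0.669]
ft_force: [0.9, -0.3, -1.1]
width: 13.3
```

```bash
python3 - <<'E'
from h import *
np.set_printoptions(precision=2,suppress=True)
o=ctrl.get_obs();print(o['t'],o['ee_pos'],yaw(o)[0],o['width'],o['ft_force'],o['moment'])
a=ctrl.get_image('side')[:,:,::-1];b=ctrl.get_image('scene')[:,:,::-1]
a=cv2.resize(a[200:320,270:390],None,fx=5,fy=5,interpolation=2)[:, :400]
b=cv2.resize(b[190:290,250:330],None,fx=5,fy=6,interpolation=2)
cv2.imwrite('pics/m10.png',np.hstack([a,b]))
R=yaw(o)[1]
goal(np.array([543.2,-68.7,105])-R@np.array([.2,0,.4]),-49.3)
E
```

```text
10.7833 [543.13 -68.29 131.62] -49.18432966667996 13.291115560296866 [ 0.89 -0.33 -1.06] [-0.05 -0.03 -0.01]
delta cm [-0.13  2.81 -0.13] rot [-0.  0.  0.]
```

View pics/m10.png

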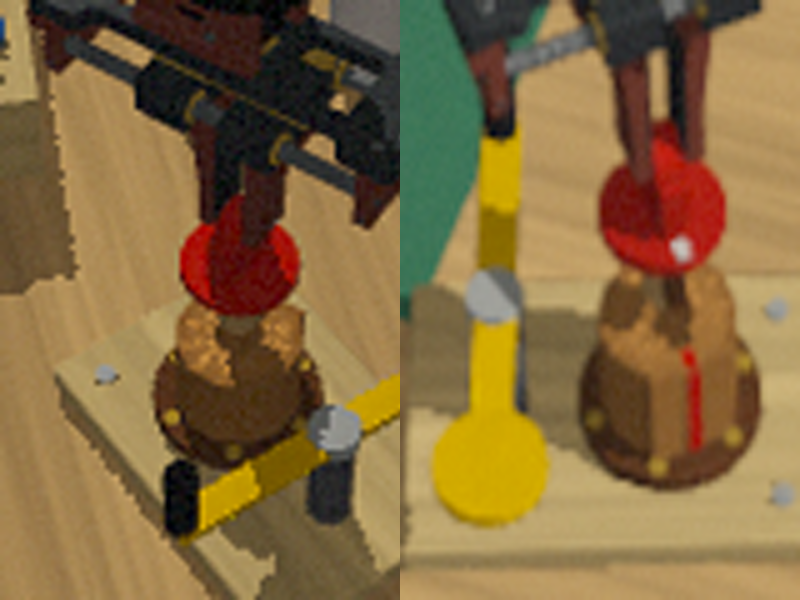

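Call:
carry_out --delta_pos '[[-0.05,0.5,-0.05],[-0.1,1,-0.1],[-0.1,1.3,-0.1],[-0.1,1.6,-0.1]]' --rotation '[[0,0,0],[0,0,0],[0,0,0],[0,0,0]]'

```text
t: 11.22
ee_pos: [542.5, -69.5, 116.1]
orientation: [-1.464, 0.672, -0.672]
ft_force: [0.1, -0.0, -1.3]
width: 13.8
```

Call:
carry_out --delta_pos '[[0,0.2,0],[0,0.4,0],[0,0.4,0]]' --rotation '[[0,0,0],[0,0,0],[0,0,0]]'

```text
t: 11.47
ee_pos: [542.5, -69.6, 111.9]
orientation: [-1.464, 0.672, -0.671]
ft_force: [-0.5, -0.2, -2.1]
width: 13.7
```

Call:
carry_out --delta_pos '[[0,0.15,0],[0,0.3,0],[0,0.3,0]]' --rotation '[[0,0,0],[0,0,0],[0,0,0]]'

```text
t: 11.72
ee_pos: [542.5, -69.6, 109.1]
orientation: [-1.464, 0.672, -0.672]
ft_force: [-0.2, -0.4, -1.8]
width: 13.9
```

Call:
carry_out --delta_pos '[[0,0.2,0],[0,0.4,0],[0,0.4,0]]' --rotation '[[0,0,0],[0,0,0],[0,0,0]]'

```text
t: 11.97
ee_pos: [542.4, -69.5, 104.9]
orientation: [-1.465, 0.672, -0.671]
ft_force: [1.0, -0.2, -1.2]
width: 13.7
```

Call:
carry_out --delta_pos '[[0,0.2,0],[0,0.4,0],[0,0.4,0]]' --rotation '[[0,0,0],[0,0,0],[0,0,0]]'

```text
t: 12.22
ee_pos: [542.4, -69.5, 100.9]
orientation: [-1.465, 0.672, -0.671]
ft_force: [1.4, 0.1, -1.2]
width: 13.5
```

Call:
carry_out --delta_pos '[[0,0.2,0],[0,0.4,0],[0,0.6,0],[0,0.8,0],[0,0.8,0]]' --rotation '[[0,0,0],[0,0,0],[0,0,0],[0,0,0],[0,0,0]]'

```text
t: 12.63
ee_pos: [542.7, -69.5, 93.2]
orientation: [-1.464, 0.671, -0.672]
ft_force: [-0.0, 0.3, 3.2]
width: 13.7
```

Call:
carry_out --delta_pos '[[0,0.2,0],[0,0.4,0],[0,0.6,0],[0,0.8,0],[0,0.8,0]]' --rotation '[[0,0,0],[0,0,0],[0,0,0],[0,0,0],[0,0,0]]'

```text
t: 13.05
ee_pos: [542.8, -69.6, 85.2]
orientation: [-1.464, 0.671, -0.672]
ft_force: [0.6, 0.2, 5.0]
width: 13.2
```

Call:
carry_out --delta_pos '[[0,0.2,0],[0,0.35,0],[0,0.35,0]]' --rotation '[[0,0,0],[0,0,0],[0,0,0]]'

```text
t: 13.3
ee_pos: [542.9, -69.6, 81.9]
orientation: [-1.464, 0.671, -0.672]
ft_force: [-0.4, 1.0, 6.4]
width: 14.0
```

Call:
carry_out --delta_pos '[[0,0.1,0],[0,0.1,0]]' --rotation '[[0,0,0],[0,0,0]]'

```text
t: 13.47
ee_pos: [543.0, -69.6, 81.1]
orientation: [-1.464, 0.671, -0.672]
ft_force: [0.1, 1.5, 7.2]
width: 13.8
```

Call:
carry_out --delta_pos '[[0,0.1,0],[0,0.1,0]]' --rotation '[[0,0,0],[0,0,0]]'

```text
t: 13.63
ee_pos: [543.1, -69.6, 80.3]
orientation: [-1.464, 0.671, -0.672]
ft_force: [-1.0, 0.6, 7.8]
width: 13.5
```

Approaching the end: 8 N so far, and the spring gives 9 N at home. I'll keep pressing in 1 mm steps until the plate makes hard contact.

Call:
carry_out --delta_pos '[[0,0.1,0],[0,0.1,0]]' --rotation '[[0,0,0],[0,0,0]]'

```text
t: 13.8
ee_pos: [543.1, -69.6, 80.3]
orientation: [-1.464, 0.671, -0.672]
ft_force: [-4.8, 1.7, 18.2]
width: 13.5
```

Call:
carry_out --delta_pos '[[0,0.1,0],[0,0.1,0]]' --rotation '[[0,0,0],[0,0,0]]'

```text
t: 13.97
ee_pos: [543.2, -69.6, 80.2]
orientation: [-1.464, 0.671, -0.672]
ft_force: [-7.5, 0.9, 29.5]
width: 13.6
```

Call:
carry_out --delta_pos '[[0,-0.05,0],[0,-0.05,0],[0,-0.05,0],[0,-0.05,0]]' --rotation '[[0,0,0],[0,0,0],[0,0,0],[0,0,0]]'

```text
t: 14.3
ee_pos: [543.1, -69.6, 80.2]
orientation: [-1.464, 0.671, -0.673]
ft_force: [-6.0, 1.3, 23.6]
width: 13.5
```

```bash
python3 - <<'E'
from h import *
np.set_printoptions(precision=2,suppress=True)
a=ctrl.get_image('side')[:,:,::-1];b=ctrl.get_image('scene')[:,:,::-1]
cv2.imwrite('pics/sc11.png',b)
a=cv2.resize(a[200:320,270:390],None,fx=5,fy=5,interpolation=2)[:, :400]
b=cv2.resize(b[190:290,250:330],None,fx=5,fy=6,interpolation=2)
cv2.imwrite('pics/m11.png',np.hstack([a,b]))
cv2.imwrite('pics/w11.png',ctrl.get_image('wrist')[:,:,::-1])
o=ctrl.get_obs();print(o['t'],o['ee_pos'],yaw(o)[0],o['width'],o['ft_force'],o['moment'])
E
```

```text
14.45 [543.16 -69.63  80.24] -49.27342096468183 13.741079498862755 [-5.96  0.39 22.65] [0.26 1.13 0.04]
```

View pics/m11.png

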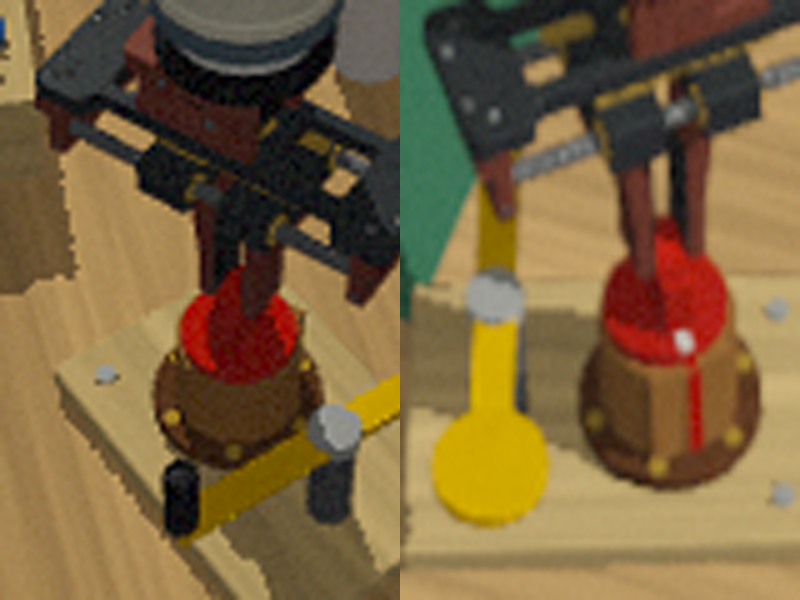

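View pics/w11.png

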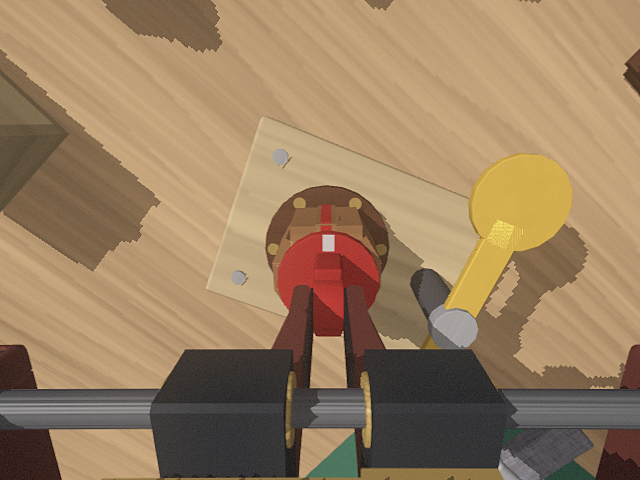

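View pics/sc11.png

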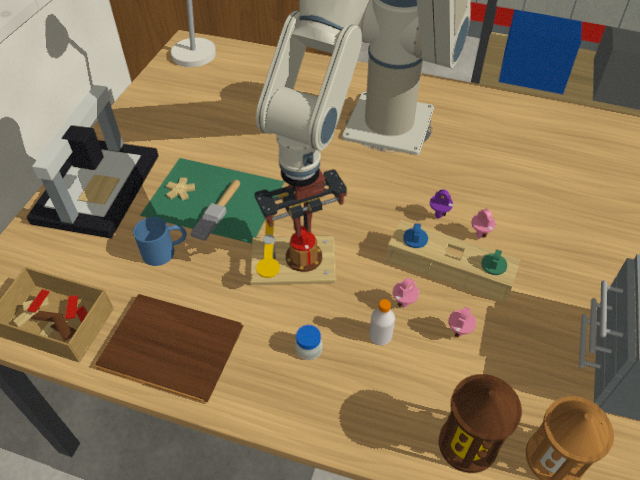

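The finial's plate sits flush on the hub and its white mark lines up with the red strip. The shutter is open and the other objects look undisturbed. Handing in.

```bash
python3 -c "
from workcell import ctrl
print(ctrl.close_job());o=ctrl.get_obs();print(o['t'],o['ee_pos'],o['width'],o['ft_force'])"
```

```text
the job is handed in; nothing more can be done
None
the job is handed in; nothing more can be done
```

I opened the shutter, fitted the red finial in the hub, and handed the job in at about 14.5 s with the finial still gripped and pressed home.

- **Shutter:** I pushed it open by its peg with the fingers around it. It reached its stop, where the force rose to about 20 N with no further movement. Later pictures show it still fully open.
- **Finial:** I took it from the rack's middle hole and turned it about 48° above the hub to line up the key. The shaft and key then slid in without resistance, so no turning in the bore was needed.
- **Pressed home:** The spring force rose to about 8 N. The plate then made hard contact with the tool at 80.3 mm, exactly the height predicted for a flush plate.
- **Last checks:** The arm was pressing down with about 23 N, the grip held at 13.7 mm, and the white mark lined up with the keyway's red strip. Nothing else looked moved in the final scene picture.
- **Disagreements:** An early wrist picture was about 4 mm off the fixed cameras because the arm was still settling, and a later one agreed. At the end a sideways force of about 6 N remained. No check failed.

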